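# Half-light reading on the sensor test box

## Task

The dark reading of the light-sensor board in the black test box is done; now give it the half-light reading. Draw the lock pin straight up out of the shutter and park it upright in the side notch of the small bracket on the front of the box, collar resting on the bracket, and let go of it; then take the shutter by its black grip, slide it against its spring to half open (its edge at the long middle mark, half the window uncovered) and finish holding it there with the fingers, because the spring shuts it as soon as it is let go. Leave the tools and parts lying round the box where they are.

Things in the scene. Friction and masses are not known exactly. Their poses are not given: they have to be found in the camera images.
- dark_box: Fixed black test box, 150 (x) x 220 (y) x 80 mm high; origin at the centre of its underside on the bench, z up, front wall towards -x, yaw up to 25 degrees either way. On its deck (z 80) an aluminium shutter plate 84 x 120 x 6 mm (top at z 87) slides along y between two rails (tops z 91), centre line x -8. A spring barrel and the shutter's yoke bar lie behind the far rail, tops below z 99.
- lock_pin: Loose pin upright in the hole through shutter plate and deck (1 mm clear all round), at x -8, y +22 mm of the box; it blocks the shutter. Steel shank 10 mm diameter, 32 mm long; collar 24 mm diameter, 6 mm thick; black round grip 16 mm diameter, 6 to 37 mm above the origin. Origin on the axis at the collar's underside (87 mm above the bench at the start), z up the axis. 50 to 85 g.
- pin_tip (a point): lower end of the pin's shank, 32 mm below the collar's underside
- park_notch (a point): On the top face (80 mm above the bench) of the aluminium bracket on the box's front wall: the pin's place when parked, at x -100, y +22 mm of the box. The notch is 14 mm wide, open towards -x (flared mouth 24 mm from this point), closed 7 mm inward (+x). Bracket 6 mm thick, free below. The pin can be lowered in from above or slid in; its collar rests on the bracket.
- shutter_travel (a joint): Travel of the shutter along the box's +y: 0 shut, 0.056 m fully open, 0.028 m half open. The spring pushes it shut with about 5 N at 0, 8 N at half travel and 11.5 N at the end (120 N/m), friction 0.8 N.
- shutter: The shutter; origin at the foot of its upright black grip, centre, on the plate's top (z 87 mm), axes as the box; shut, it lies at x -8, y -58 mm of the box. The grip is 40 mm wide (x) x 14 mm thick (y, along the travel), from 87 to 123 mm above the bench; its lowest 3 mm is a foot 50 x 22 mm.
- grip_mid (a point): middle of the shutter grip, 22 mm above its underside
- torque_driver: torque driver, dark, 158 mm long, lying in front of the box; bystander
- eraser: eraser, 58 mm, to the right of the box; bystander
- side_cutters: side cutters, 121 mm, left of the box; bystander
- esd_brush: dark brush, 147 mm, behind the box; bystander
- label_roll: roll of white labels, 56 mm across, 24 mm high, left of the box; bystander
- half_mark (a point): The long middle mark on the near rail lip (y -45 mm of the box), level with the middle of the window (60 x 50 mm, y -70 to -20). The -y edge of the shutter plate stands at y -73 shut, -45 half open, -17 fully open; short marks stand there and midway between.
There are look-alikes about, which are no part of the job. What is meant by the lock_pin is not blue or green, and is the smaller of those in its own colour.

How it is judged:
By the outcome, as a careful person would: the job done as asked, in the order asked, and still so for the second after the job is handed in, while the arm keeps its last pose, push and grip.
It also fails if it takes over 45 s, if anything falls off the work surface, if the arm or the gripper's body presses on something with over 40 N, if the wrist force passes 120 N, or if a joint passes its speed limit or range.

## Robot

A 7-joint arm with a two-finger parallel gripper is mounted at the origin on a cart in front of the work surface, level with it; the furniture and walls round the work are solid. World frame = base frame: x ahead of the robot, y to its left, z up, the work surface at z = 0. Lengths are in mm, angles in rad, forces in N, time in s.
With the tool pointing down it reaches from about 400 to 875 mm from the base axis. Payload 4.4 kg.
Tool frame: the origin (TCP) lies midway between the tips of the shut fingers; the grasp point (between the pads) lies ctrl.grip_depth behind it (ctrl.grip_depth is the distance from the TCP to the grasp point, in mm); z points along the fingers, y is the line along which they close (so a half turn about z gives the same grasp; the last joint's range is limited). The gripper opens to 85 mm and grips with 20 to 120 N. Pads are 22 mm wide; open, the fingers measure 114 mm over their backs; the gripper's body (76 mm by 85 mm) begins 54 mm behind the grasp point. The pads swing forward as they close: fully open they stand 13 mm farther back than shut.
Start: joints at [-1.184, 0.628, 0.038, 1.517, -0.027, 0.996, -0.02], TCP at [284.345, 584.522, 231.313] pointing down, gripper open.
Joint ranges: [-3.06, 3.06], [-0.37, 2.12], [-1.25, 1.32], [0.18, 2.47], [-1.1, 4.24], [0.23, 1.98], [-2.94, 2.94]. Speed limits (rad/s): [2.57, 2.57, 3.14, 3.14, 3.14, 3.14, 3.14].

## Interface

Orientations are given as [roll, pitch, yaw] about the fixed x, y, z axes, in that order (R = Rz(yaw) Ry(pitch) Rx(roll)).
In Python, from cell import ctrl gives the robot as it stands.
- The arm moves only by the tool carry_out, never from a script. Its argument "deltas" is one flat list of numbers, 7 for each row, row after row: the turn, a rotation vector about the tool's x, y, z in degrees, then the shift along the tool's x, y, z in m, then the closure, from -1 (fully open) to 1 (shut). In form: [wx, wy, wz, dx, dy, dz, claw, wx, wy, wz, dx, dy, dz, claw, ...]. A call has 1 to 12 rows; each row shifts and turns the commanded pose from where the row before left it, along the tool's axes as they then stand; what a row does not reach is not made up. A row lasts 1/8 s, in which the tool goes at most 62.5 mm and 10.7 degrees, less where a joint would pass 70% of its speed; a pose out of reach is approached as far as the arm can. A call with a gripper value outside its range is refused whole. The fingers move at their own pace and stop on an object; the grip force is fixed at half the most. Time passes only in rows, so rows that do not move let the fingers close. It gives the time, the measured TCP pose, the force, the opening and the grip force at its end, in the units of the state.
- ctrl.read_state(): the state, without advancing time (a new reading comes with each control period).
- ctrl.get_image(name): name is "side" or "top"; returns the picture (420x560x3 uint8, red, green, blue); there is no depth.
- ctrl.calibration(name): a dict with "mtx" (3x3 intrinsics, pixels), "R" (3x3) and "t" (3): a world point X has camera coordinates R X + t. Camera axes: x right, y down, z forward; pixel columns grow to the right and rows downward; lengths in mm; the calibration is good to about 2 mm. A picture is of the moment at which its call begins. calibration takes no time and is no camera call.
- ctrl.finish_job(): hands the job in; it is judged then, once.
The state is a dict: "clock": time; "qpos": joint angles; "qd": joint speeds; "tau": joint torques, N m; "eef_pos": TCP position; "tool_rot": TCP orientation; "force": force on the tool from outside, world axes, zero at the start; "torque": the same for the moment, N m; "width": finger opening in mm; "gripper_force": force on a finger pad.
Only numpy, scipy, OpenCV 4.12 (cv2) and the standard library are available. Lean on these libraries where they do the work, as an engineer would, in place of code of your own. Each camera call takes 0.05 s, during which the arm holds its last target. There are 200 camera calls.

## Working session

There is one attempt and no reset: what is moved stays moved. The work goes in short steps, Python scripts to look and compute and a tool call to move; the robot and the scene stay as the last step left them, time stands still between calls to the robot, and variables do not carry over. Pictures are saved under pics/ and viewed, at most 11 in all, crops included, and the job is handed in when it is done.

Besides the shell and the picture viewer there is one more tool, called in YAML: its name, and indented under it one key for each argument. carry_out: Moves the arm, as the interface text tells. Its arguments: {"type":"object","properties":{"deltas":{"type":"array"}},"required":["deltas"]}

```bash
mkdir -p pics; ls; python3 - <<'E'
from cell import ctrl
import cv2,numpy as np
for n in("top","side"):
    im=ctrl.get_image(n); cv2.imwrite(f"pics/{n}0.png",im[:,:,::-1]); c=ctrl.calibration(n); print(n,c)
s=ctrl.read_state();print(s,ctrl.grip_depth)
E
```

```text
pics
top {'mtx': array([[501.99247381,   0.        , 276.32386293],
       [  0.        , 501.99247381, 211.59776289],
       [  0.        ,   0.        ,   1.        ]]), 'R': array([[-0.02637567, -0.99950235,  0.01730261],
       [-0.98920864,  0.02360083, -0.14460038],
       [ 0.14412007, -0.02092982, -0.98933884]]), 't': array([  87.29370616,  578.06726967, 1122.06893542])}
side {'mtx': array([[493.93623178,   0.        , 274.98377182],
       [  0.        , 493.93623178, 205.03481045],
       [  0.        ,   0.        ,   1.        ]]), 'R': array([[ 0.99402109, -0.10883411,  0.00878683],
       [-0.05194243, -0.54212163, -0.83869311],
       [ 0.09604195,  0.83322223, -0.54453344]]), 't': array([-542.75111098,  141.8660565 ,  872.2407754 ])}
{'clock': 0.1, 'qpos': array([-1.18378616,  0.62925954,  0.03844289,  1.51823028, -0.02699316,
        0.99631557, -0.02004049]), 'qd': array([ 0.00070036, -0.00092341,  0.00075735, -0.00365316, -0.00072815,
       -0.00101731, -0.00089375]), 'tau': array([ 2.82223897e-03, -5.64521956e+01,  1.23014499e+00, -1.93971241e+01,
        1.12096989e-02,  5.41230620e-03,  2.10793149e-05]), 'eef_pos': array([284.1051909 , 584.01667438, 230.48925604]), 'tool_rot': array([-3.13989794e+00,  2.13777055e-05,  2.68874810e+00]), 'force': array([-1.48939169,  0.57411861,  0.72754629]), 'torque': array([ 0.00080023, -0.02716971, -0.04024305]), 'gripper_force': 0.0, 'width': 85.28596395446753} 18.700000000000003
```

View pics/top0.png

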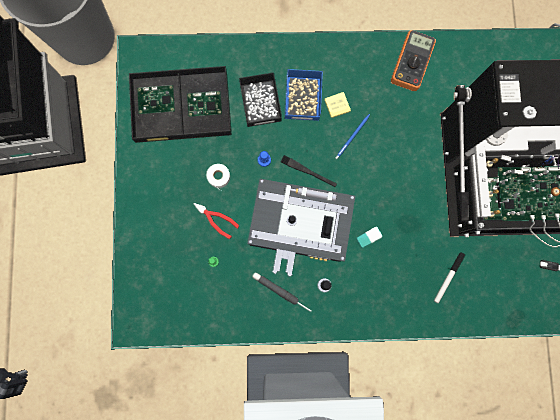

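View pics/side0.png

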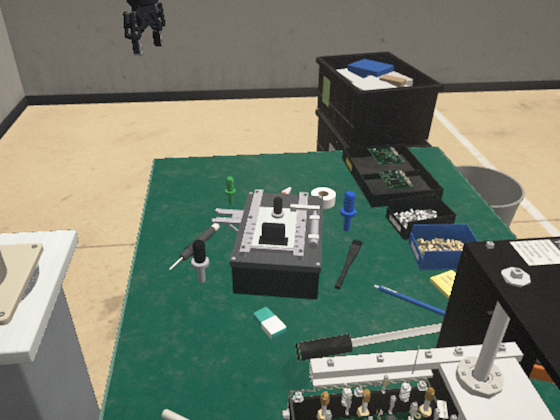

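The top view shows the box at about (300,220), with the bracket at (284,262). There are four pins: black in the shutter at (292,219), black standing loose at (324,285), green at (213,261) and blue at (264,158). The smaller black one, in the shutter at (292,219), fits the description. I'll confirm it in a crop.

```bash
python3 - <<'E'
import cv2,numpy as np
a=cv2.imread("pics/top0.png")[170:310,235:375]; b=cv2.imread("pics/side0.png")[175:315,180:340]
cv2.imwrite("pics/crop0.png",cv2.resize(a,(600,600),interpolation=cv2.INTER_CUBIC))
cv2.imwrite("pics/crop1.png",cv2.resize(b,(640,560),interpolation=cv2.INTER_CUBIC))
E
```

```text
(no output)
```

View pics/crop0.png

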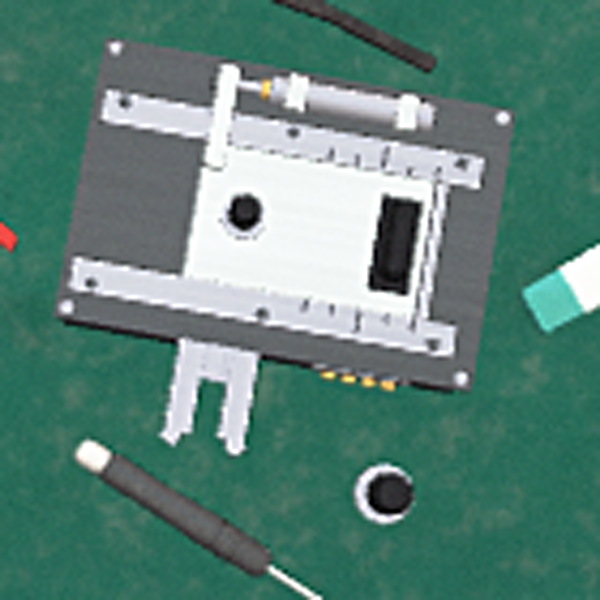

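View pics/crop1.png

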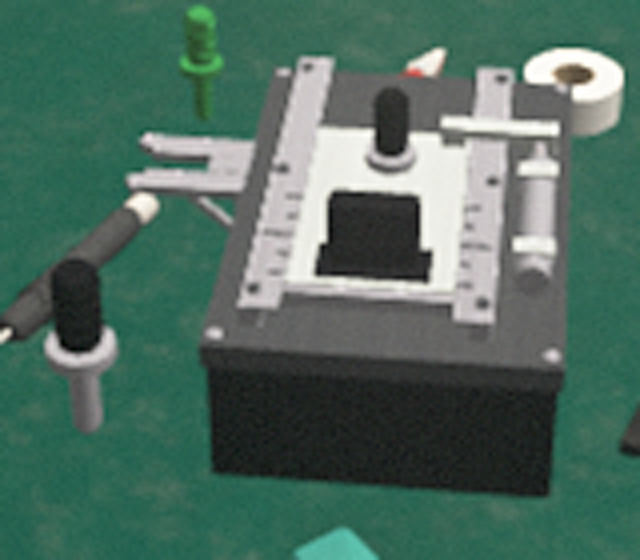

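The crops confirm it. The pin in the shutter, at top (292,220), has a smaller collar and grip than the loose black one at (325,285). Screws at crop (115,47), (503,118), (461,379) and (66,307) give me the box pose.

```bash
cat > h.py <<'E'
import numpy as np,cv2
from cell import ctrl
from scipy.spatial.transform import Rotation as Ro
def ray(n,px,z):
    c=ctrl.calibration(n);R,t=c["R"],c["t"];C=-R.T@t
    d=R.T@np.linalg.inv(c["mtx"])@np.array([px[0],px[1],1.]);return C+d*(z-C[2])/d[2]
def proj(n,X):
    c=ctrl.calibration(n);p=c["mtx"]@(c["R"]@np.asarray(X,float)+c["t"]);return p[:2]/p[2]
def pose(): 
    s=ctrl.read_state();return s["eef_pos"],Ro.from_euler("xyz",s["tool_rot"])
E
python3 - <<'E'
from h import *
k=140/600
T=[(115,47),(503,118),(461,379),(66,307)]
P=np.array([ray("top",(235+u*k,170+v*k),80) for u,v in T])
S=[(562,88),(552,356),(214,333),(283,72)]
Q=np.array([ray("side",(180+u/4,175+v/4),80) for u,v in S])[[0,1,2,3]]
for M in(P,Q):
    c=M.mean(0); ex=(M[0]+M[1]-M[2]-M[3])[:2]; ey=(M[0]+M[3]-M[1]-M[2])[:2]
    yx=np.arctan2(ex[1],ex[0]);yy=np.arctan2(-ey[0],ey[1]);print(c.round(1),np.degrees([yx,yy]),np.linalg.norm(ex)/2,np.linalg.norm(ey)/2)
print("pin top",ray("top",(235+243*k,170+208*k),124),"collar",ray("top",(235+243*k,170+216*k),93))
print("grip side top", ray("side",(180+392/4,175+93/4),124))
E
```

```text
[555.5  17.1  80. ] [-11.75309812 -11.82453637] 139.33165661231553 207.56195832932602
[558.2  18.   80. ] [-11.68722954 -11.79770572] 139.32731411144374 207.0095022166275
pin top [552.18887327  41.8734027  124.        ] collar [552.08862486  40.39901598  93.        ]
grip side top [554.69148684  39.27375215 124.        ]
```

carry_out:
  deltas: [0,0,-7.1,0,0,0,-1,0,0,-7.1,0,0,0,-1,0,0,0,-0.0375,-0.0477,0,0,0,0,0,-0.0375,-0.0477,0,0,0,0,0,-0.0375,-0.0477,0,0,0,0,0,-0.0375,-0.0477,0,0,0,0,0,-0.0375,-0.0477,0,0,0,0,0,-0.0375,-0.0477,0,0,0,0,0,-0.0375,-0.0477,0,0,0,0,0,-0.0375,-0.0477,0,0,0,0,0,-0.0375,-0.0477,0,0,0,0,0,-0.0375,-0.0477,0,0]

```text
clock: 1.6
eef_pos: [554.9, 39.4, 231.1]
tool_rot: [3.141, -0.0, 2.937]
force: [1.7, 1.0, -0.6]
width: 42.7
gripper_force: 0.0
```

carry_out:
  deltas: [0,0,0,0,0,0.02,0,0,0,0,0,0,0.02,0,0,0,0,0,0,0,0,0,0,0,0,0,0,0]

```text
clock: 2.1
eef_pos: [554.7, 41.4, 191.8]
tool_rot: [3.141, 0.0, 2.937]
force: [-0.3, 0.8, -0.5]
width: 42.8
gripper_force: 0.0
```

```bash
cat >> h.py <<'E'
B=np.array([557,17.5,0.]);RB=Ro.from_euler("z",-11.77,degrees=True)
def need(box,z_tcp=None):
    "shift in tool mm to bring the TCP to a box point; turn in deg to align"
    p,R=pose();X=B+RB.apply(box);g=RB*Ro.from_euler("xyz",[180,0,180],degrees=True)
    w=(R.inv()*g).as_rotvec(degrees=True)
    s=ctrl.read_state();print("tcp in box",RB.inv().apply(p-B).round(1),"z",p[2].round(1),"shift",R.inv().apply(X-p).round(1),"turn",w.round(2),"F",s["force"].round(1),"w",round(s["width"],1),"g",round(s["gripper_force"],1),"t",s["clock"])
def snap(n,f,box=None,size=None):
    im=ctrl.get_image(n)[:,:,::-1]
    if box: im=cv2.resize(im[box[1]:box[3],box[0]:box[2]],size,interpolation=cv2.INTER_CUBIC)
    cv2.imwrite("pics/"+f,im)
E
python3 - <<'E'
from h import *
need([-8,22,98])
snap("side","s1.png",(180,155,340,295),(640,560))
E
```

```text
tcp in box [ -7.2  22.9 191.8] z 191.8 shift [ 0.9 -1.  93.8] turn [0.01 0.03 0.04] F [-0.3  0.8 -0.5] w 42.8 g 0.0 t 2.1
```

View pics/s1.png

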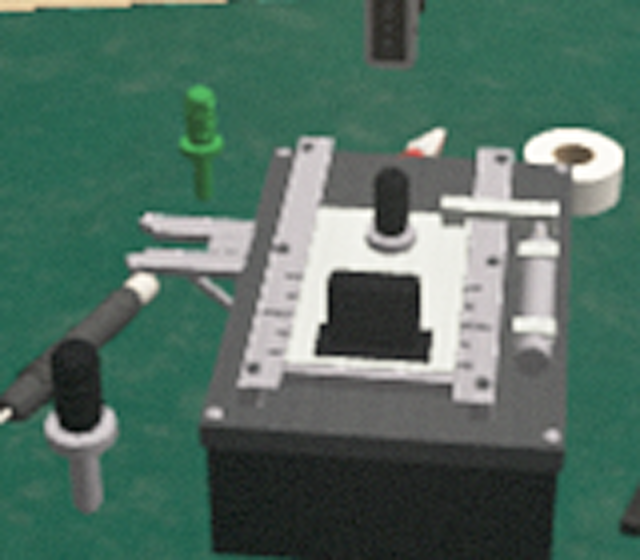

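The finger stands right above the pin, both at column 391 of the crop. Descending and gripping.

carry_out:
  deltas: [0,0,0,0.001,-0.001,0.03,0,0,0,0,0,0,0.03,0,0,0,0,0,0,0.02,0,0,0,0,0,0,0.013,0,0,0,0,0,0,0,0,0,0,0,0,0,0,0.4,0,0,0,0,0,0,1,0,0,0,0,0,0,1,0,0,0,0,0,0,1,0,0,0,0,0,0,1]

```text
clock: 3.4
eef_pos: [554.0, 40.5, 99.3]
tool_rot: [3.141, 0.002, 2.936]
force: [-0.8, -0.5, 6.8]
width: 13.9
gripper_force: 58.7
```

carry_out:
  deltas: [0,0,0,0,0,0,1]

```text
clock: 3.52
eef_pos: [554.0, 40.5, 99.3]
tool_rot: [3.141, 0.002, 2.937]
force: [-0.7, -0.3, 6.7]
width: 14.0
gripper_force: 58.7
```

```bash
python3 -c "
from h import *
need([-8,22,98])"
```

```text
tcp in box [-7.6 21.9 99.3] z 99.3 shift [0.4 0.1 1.3] turn [0.04 0.11 0.02] F [-0.7 -0.3  6.7] w 14.0 g 58.7 t 3.525
```

carry_out:
  deltas: [0,0,0,0,0,-0.005,1,0,0,0,0,0,-0.01,1,0,0,0,0,0,-0.015,1,0,0,0,0,0,-0.015,1,0,0,0,0,0,-0.015,1,0,0,0,0,0,0,1,0,0,0,0,0,0,1]

```text
clock: 4.4
eef_pos: [552.9, 40.3, 158.2]
tool_rot: [-3.141, -0.0, 2.937]
force: [-0.2, 0.5, -1.0]
width: 13.6
gripper_force: 58.7
```

```bash
python3 - <<'E'
from h import *
need([-100,22,158])
snap("side","s2.png",(180,135,340,275),(640,560))
E
```

```text
tcp in box [ -8.6  21.5 158.2] z 158.2 shift [91.4  0.5  0.2] turn [-0.01 -0.02  0.02] F [-0.2  0.5 -1. ] w 13.6 g 58.7 t 4.4
```

View pics/s2.png

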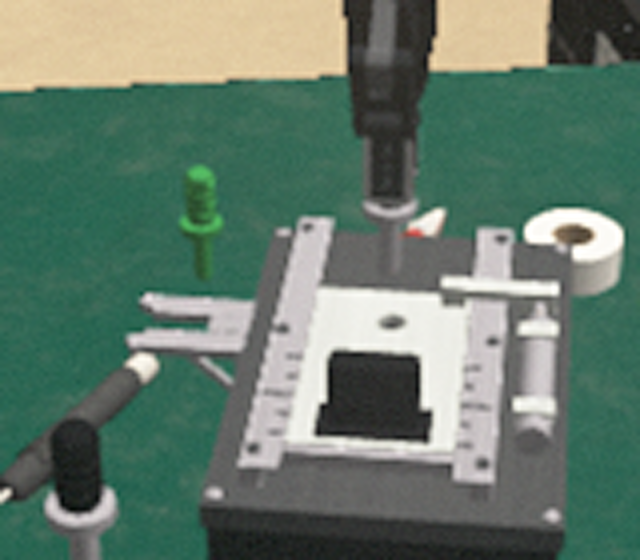

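```bash
python3 - <<'E'
from h import *
k=140/600
W=lambda b:B+RB.apply(b)
for n,b in(("hole",[-8,22,87]),("tip",[-8.6,21.5,113.9]),("collar",[-8.6,21.5,146])):
    u,v=proj("side",W(b));print(n,(u-180)*4,(v-135)*4)
u,v=proj("top",W([-100,22,80]));print("notch pred in crop0",(u-235)/k,(v-170)/k)
u,v=proj("side",W([-100,22,80]));print("notch pred in s2",(u-180)*4,(v-135)*4)
# slot centreline from first top picture: bright prongs sampled across slot at several box x
g=cv2.cvtColor(cv2.imread("pics/top0.png"),cv2.COLOR_BGR2HSV)
for n,f in(("top","top0"),("side","side0")):
  g=cv2.cvtColor(cv2.imread(f"pics/{f}.png"),cv2.COLOR_BGR2HSV)[:,:,1].astype(np.float32)
  for x in(-105,-110,-115):
    ys=np.arange(2,42,.5);p=np.array([proj(n,W([x,y,80])) for y in ys],np.float32)
    s=cv2.remap(g,p[:,0].reshape(1,-1),p[:,1].reshape(1,-1),cv2.INTER_LINEAR)[0]
    m=s>90;i=np.where(m&(ys>10)&(ys<34))[0];print(n,x,"slot y",ys[i[[0,-1]]] if len(i) else None)
E
```

```text
hole 388.45556225898804 319.34059111204397
tip 387.69742841371726 270.8163610081315
collar 388.48539036498596 210.14728170415958
notch pred in crop0 210.1822465683237 390.4375256684607
notch pred in s2 192.1548497598153 319.68556451889333
top -105 slot y [16.5 29. ]
top -110 slot y [17.  28.5]
top -115 slot y [16.5 29.5]
side -105 slot y [16.5 20. ]
side -110 slot y [16. 20.]
side -115 slot y [16. 20.]
```

carry_out:
  deltas: [0,0,0,0.024,0.0008,0,1,0,0,0,0.035,0,0,1,0,0,0,0.035,0,0,1,0,0,0,0,0,0,1,0,0,0,0,0,0.015,1,0,0,0,0,0,0.01,1,0,0,0,0,0,0,1,0,0,0,0,0,0,1]

```text
clock: 5.45
eef_pos: [461.7, 60.2, 133.3]
tool_rot: [3.142, 0.0, 2.936]
force: [-0.2, 0.5, -0.2]
width: 14.2
gripper_force: 58.6
```

```bash
python3 - <<'E'
from h import *
need([-102.5,22.3,132])
a=ctrl.get_image("side")[:,:,::-1];b=ctrl.get_image("top")[:,:,::-1]
A=cv2.resize(a[185:275,180:250],(467,600),interpolation=cv2.INTER_CUBIC)
c=cv2.resize(b[230:300,255:295],(333,600)[:2],interpolation=cv2.INTER_CUBIC)
cv2.imwrite("pics/s3.png",np.hstack([A,c]))
E
```

```text
tcp in box [-102.    22.4  133.3] z 133.3 shift [ 0.5 -0.1  1.3] turn [0.   0.01 0.01] F [-0.2  0.5 -0.2] w 14.2 g 58.6 t 5.45
```

View pics/s3.png

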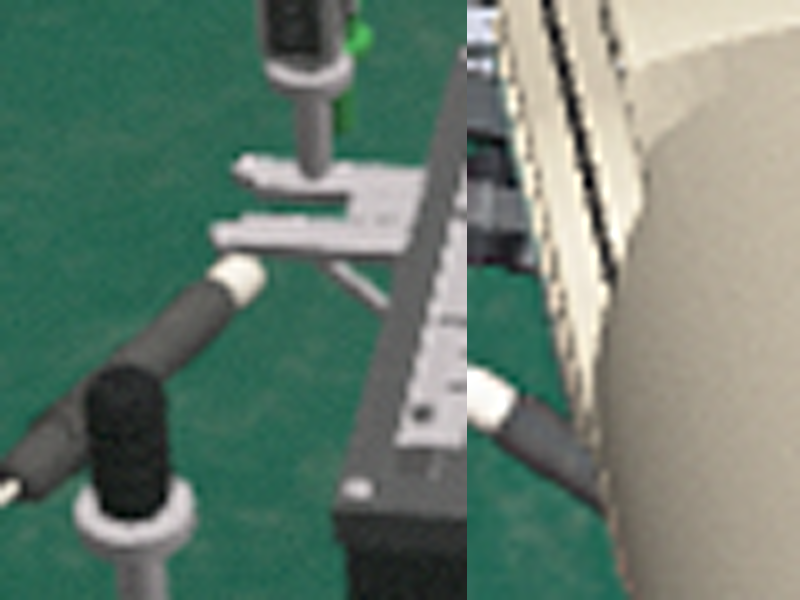

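The tip stands over the slot at crop (317,175), with the slot's row centred. It leans about 4.8° towards the box, so I'll correct the tilt and go down.

carry_out:
  deltas: [0,2.25,0,-0.003,0,0,1,0,2.25,0,-0.0025,0,0,1,0,0,0,0,0,0,1,0,0,0,-0.0008,0,0.01,1,0,0,0,-0.0008,0,0.01,1,0,0,0,-0.0006,0,0.008,1,0,0,0,-0.0002,0,0.003,1,0,0,0,0,0,0.003,1,0,0,0,0,0,0.003,1,0,0,0,0,0,0,1]

```text
clock: 6.8
eef_pos: [466.2, 59.3, 96.1]
tool_rot: [-3.142, -0.079, 2.937]
force: [0.7, 0.1, -1.3]
width: 13.9
gripper_force: 58.6
```

```bash
python3 - <<'E'
from h import *
need([-100,22.3,93])
snap("side","s4.png",(180,175,340,295),(800,600))
E
```

```text
tcp in box [-97.5  22.4  96.1] z 96.1 shift [ 2.3 -0.1  3.2] turn [-0.   -4.51  0.03] F [ 0.7  0.1 -1.3] w 13.9 g 58.6 t 6.8
```

View pics/s4.png

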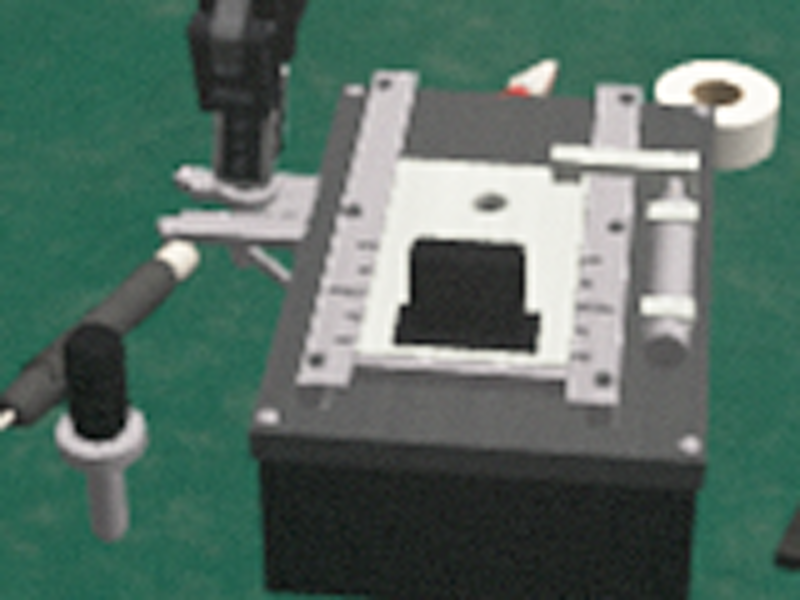

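The pin is in the slot: collar at (245,190), and the tip below the bracket at (240,258). I'll lower the last few mm until the collar touches.

carry_out:
  deltas: [0,0,0,0.001,0,0.002,1,0,0,0,0,0,0.0012,1,0,0,0,0,0,0,1]

```text
clock: 7.22
eef_pos: [464.9, 59.6, 93.1]
tool_rot: [-3.142, -0.079, 2.937]
force: [-0.8, 0.7, 1.7]
width: 13.4
gripper_force: 59.0
```

carry_out:
  deltas: [0,0,0,0,0,0.001,1,0,0,0,0,0,0,1]

```text
clock: 7.48
eef_pos: [464.9, 59.6, 92.9]
tool_rot: [3.141, -0.078, 2.937]
force: [-2.8, -0.2, 10.5]
width: 14.0
gripper_force: 60.0
```

carry_out:
  deltas: [0,0,0,0,0,0,0.4,0,0,0,0,0,0,0,0,0,0,0,0,0,0,0,0,0,0,0,0,0,0,0,0,0.0008,0,-0.01,0,0,0,0,0.0024,0,-0.03,0,0,0,0,0.0032,0,-0.04,0,0,-4.5,0,0,0,0,0,0,0,0,0,0,0,0]

```text
clock: 8.6
eef_pos: [463.6, 59.9, 173.2]
tool_rot: [3.142, -0.0, 2.938]
force: [0.3, 0.0, -1.0]
width: 42.7
gripper_force: 0.0
```

```bash
python3 - <<'E'
from h import *
need([-8,-58,173])
snap("side","s5.png",(180,155,340,275),(800,600))
E
```

```text
tcp in box [-100.    22.4  173.2] z 173.2 shift [-91.9 -80.6   0.2] turn [ 0.   -0.02  0.09] F [ 0.3  0.  -1. ] w 42.7 g 0.0 t 8.6
```

View pics/s5.png

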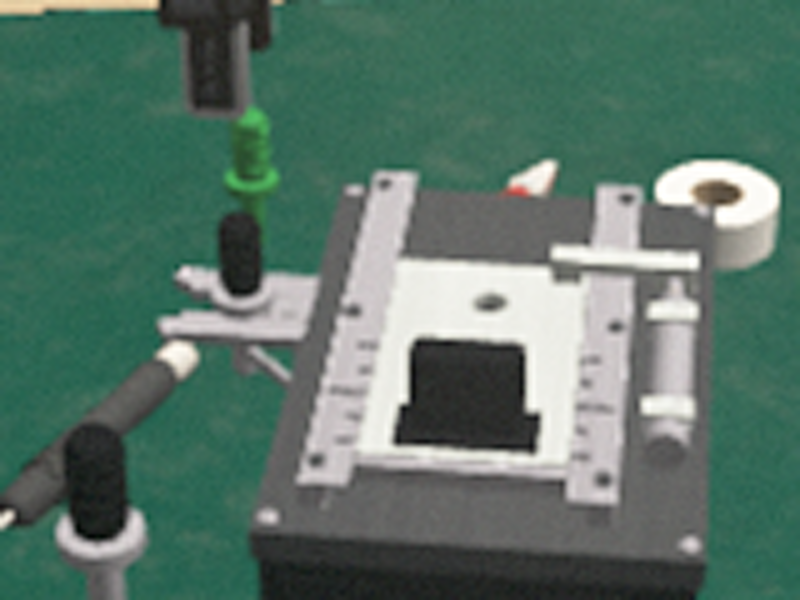

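The pin is parked upright, collar on the bracket at (240,295), and released. Next is the shutter grip.

carry_out:
  deltas: [0,0,0,-0.031,-0.027,0,0,0,0,0,-0.031,-0.027,0,0,0,0,0,-0.03,-0.0266,0,0,0,0,0,0,0,0,0,0,0,0,0,0,0.03,0,0,0,0,0,0,0.03,0,0,0,0,0,0,0.015,0,0,0,0,0,0,0.003,0,0,0,0,0,0,0,0,0,0,0,0,0,0,0.4,0,0,0,0,0,0,1,0,0,0,0,0,0,1]

```text
clock: 10.15
eef_pos: [539.3, -37.1, 95.3]
tool_rot: [3.14, 0.002, 2.937]
force: [-0.6, 2.3, 5.5]
width: 13.1
gripper_force: 59.1
```

carry_out:
  deltas: [0,0,0,0,0,0,1,0,0,0,0,0,0,1,0,0,0,0,0,0,1]

```text
clock: 10.52
eef_pos: [539.3, -37.1, 95.3]
tool_rot: [3.14, 0.002, 2.937]
force: [-0.4, 2.9, 6.0]
width: 13.1
gripper_force: 59.2
```

```bash
python3 -c "
from h import *
need([-8,-30,95])"
```

```text
tcp in box [ -6.2 -57.1  95.3] z 95.3 shift [ 1.8 27.1  0.3] turn [0.07 0.1  0.06] F [-0.4  2.9  6. ] w 13.1 g 59.2 t 10.525
```

carry_out:
  deltas: [0,0,0,0,0.004,0,1,0,0,0,0,0.006,0,1,0,0,0,0,0.006,0,1,0,0,0,0,0.006,0,1,0,0,0,0,0.004,0,1,0,0,0,0,0.002,0,1,0,0,0,0,0,0,1,0,0,0,0,0,0,1,0,0,0,0,0,0,1]

```text
clock: 11.65
eef_pos: [544.0, -14.4, 95.3]
tool_rot: [-3.138, 0.001, 2.934]
force: [-2.1, -6.4, 7.8]
width: 13.0
gripper_force: 59.6
```

```bash
python3 - <<'E'
from h import *
need([-6.2,-29.1,95])
snap("side","s6.png",(215,195,325,277),(800,600))
E
```

```text
tcp in box [ -6.2 -33.9  95.3] z 95.3 shift [0.  4.8 0.3] turn [-0.22  0.06 -0.1 ] F [-2.1 -6.4  7.8] w 13.0 g 59.6 t 11.65
```

View pics/s6.png

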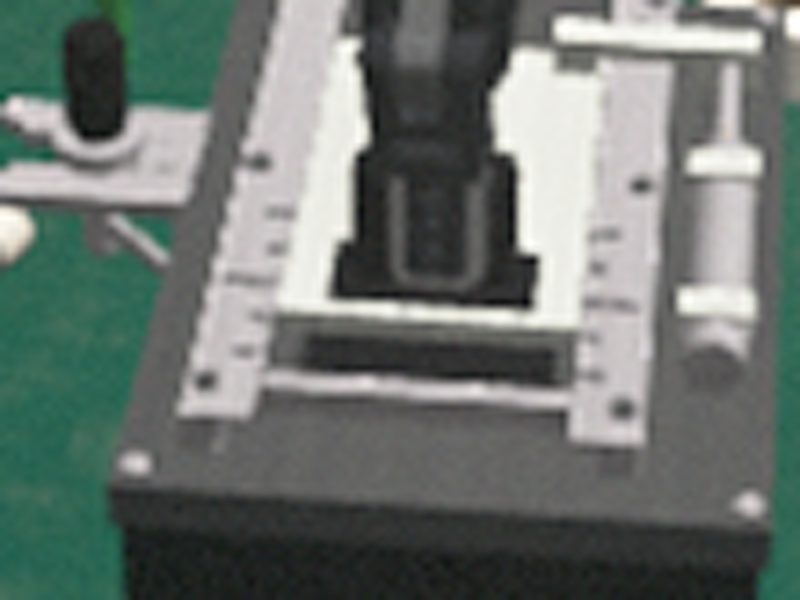

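The plate edge at (280,305) is about 4–5 mm short of the long mark at (248,280), which agrees with the TCP reading of 23.2 of 28 mm. I'll top it up.

carry_out:
  deltas: [0,0,0,0,0.0025,0,1,0,0,0,0,0.0025,0,1,0,0,0,0,0,0,1,0,0,0,0,0,0,1,0,0,0,0,0,0,1,0,0,0,0,0,0,1]

```text
clock: 12.45
eef_pos: [544.9, -9.9, 95.3]
tool_rot: [-3.137, 0.001, 2.934]
force: [-1.2, -6.6, 8.3]
width: 13.2
gripper_force: 59.6
```

```bash
python3 -c "
from h import *
need([-6.2,-29.1,95])"
```

```text
tcp in box [ -6.2 -29.2  95.3] z 95.3 shift [-0.   0.1  0.3] turn [-0.24  0.05 -0.11] F [-1.2 -6.6  8.3] w 13.2 g 59.6 t 12.45
```

```bash
python3 - <<'E'
from h import *
W=lambda b:B+RB.apply(b)
snap("side","side7.png"); snap("side","s7.png",(215,195,325,277),(800,600))
def prof(f,x,z,ys):
    g=cv2.cvtColor(cv2.imread(f"pics/{f}.png"),cv2.COLOR_BGR2GRAY).astype(np.float32)
    p=np.array([proj("side",W([x,y,z])) for y in ys],np.float32)
    return cv2.remap(g,p[:,0].reshape(1,-1),p[:,1].reshape(1,-1),cv2.INTER_CUBIC)[0]
ys=np.arange(0,80,.25)
for x in(40,46,52,56):
    a,b=prof("side0",x,97,ys),prof("side7",x,97,ys)
    a,b=[np.clip((q-q.min())/(q.max()-q.min())-.75,0,None) for q in(a,b)]
    print("yoke",x,(a*ys).sum()/a.sum(),(b*ys).sum()/b.sum())
ys=np.arange(-66,-30,.25)
for x in(-36,-30,15,22):
    g=np.gradient(cv2.GaussianBlur(prof("side7",x,87,ys).reshape(1,-1),(0,0),3)[0]);print("edge",x,ys[g.argmax()])
E
```

```text
yoke 40 42.545176700405115 70.64032217445846
yoke 46 42.13463260128414 69.84129116219415
yoke 52 39.453222414101994 65.4201946408758
yoke 56 26.817862946799227 38.10459434792295
edge -36 -45.25
edge -30 -45.5
edge 15 -46.0Traceback (most recent call last):
  File "<stdin>", line 15, in <module>
  File "<stdin>", line 6, in prof
  File "h.py", line 8, in proj
    c=ctrl.calibration(n);p=c["mtx"]@(c["R"]@np.asarray(X,float)+c["t"]);return p[:2]/p[2]
ValueError: time passes only in moves, steps and waits
```

View pics/s7.png

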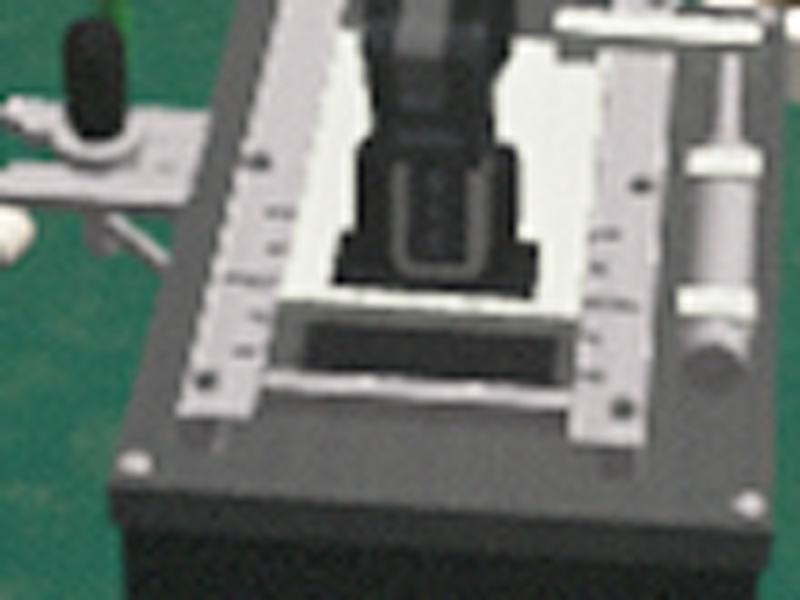

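The edge at (280,296) stands level with the long mark once the 4 mm height difference is allowed for. The yoke has travelled about 28 mm and the measured edge is at y ≈ -45.5. The pin is still parked at (95,130). Checking that it holds steady, then handing in.

carry_out:
  deltas: [0,0,0,0,0,0,1,0,0,0,0,0,0,1,0,0,0,0,0,0,1,0,0,0,0,0,0,1]

```text
clock: 13.05
eef_pos: [544.9, -9.8, 95.3]
tool_rot: [-3.137, 0.001, 2.934]
force: [-2.1, -8.8, 8.3]
width: 13.0
gripper_force: 59.6
```

```bash
python3 -c "
from h import *
need([-6.2,-29.1,95]); print(ctrl.finish_job())"
```

```text
tcp in box [ -6.2 -29.2  95.3] z 95.3 shift [-0.   0.1  0.3] turn [-0.24  0.05 -0.11] F [-2.1 -8.8  8.3] w 13.0 g 59.6 t 13.05
the job is handed in; nothing more can be done
None
```

The lock pin is parked upright in the bracket notch and released, the shutter is held at half open (about 28 mm of travel) by the fingers, and the job was handed in at 13 s.

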